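# Nip a pin contact on the third click of a bench crimp tool

### The job

A pin contact stands in the bench crimp tool, waiting for its wire, but the die is not locked in yet. Turn the lock ring on top of the tool clockwise, as far as it goes, so that its pointer stands at the raised mark on the hub; only then swing the lever clockwise by its black grip, feeling for the ratchet, and stop right after the third click, before the next tooth takes hold: a fourth click would crush the contact. The job finishes while you hold the lever: keep hold of the grip there and do not let go at the end. Leave the tools and parts lying round it where they are.

Things in the scene. Friction and masses are not known exactly. Their poses are not given: they have to be found in the camera images.
- crimp_frame: bench crimp tool, fixed; x axis turned 0.15 to 0.75 rad clockwise from the robot's. Grey base plate 150 x 132 x 10 mm with a tongue out to 108 mm at its -y side, then on one upright axis a round housing, the lever's steel cam disc (z 26 to 38 mm), a grey hub (radius 36, top at z 52 mm), the lock ring and a thin brass contact (top at z 83 mm). Origin: on that axis at table height, z up
- locked_mark (a point): raised dark steel bar, 9 x 3 mm and 3 mm high, on top of the hub at the tool's -x side, its middle 30 mm from the axis: the locked mark for the ring's pointer
- lock_ring (a joint): angle of the lock ring, rad: grows clockwise seen from above, starts between 0 and 0.45, pointer at the locked mark at 1.22, stop at 1.25. It stays where it is left (friction 0.12 N m). At value q the line through its two lugs lies along azimuth -0.35 - q in the crimp_frame (rad, anticlockwise from its x axis)
- lock_ring_top (a point): centre of the lock ring's upper face, 75 mm above the table. The ring is 48 mm across, 22 mm high, with a triangular pointer and, at right angles to it, two steel lugs facing away from each other. Their flat outer faces, 51 mm apart, 24 mm wide, 20 mm high, are gripped across from above; keep the fingertips above the hub's top, z 52 mm
- crimp_lever (a joint): angle of the lever about the tool's axis, rad: 0 open (it starts there, a return spring holds it on its stop), grows clockwise seen from above, at most 0.95. Clicks come every 0.15 rad, the first between 0.15 and 0.41. On each tooth the push at the grip rises from 2 or 3 N to 6 or 7 N, then drops at the click. The ratchet bars the way back
- lever_grip: black grip of the lever: level cylinder 21 mm thick, 90 mm long, its centre (the origin) 42 mm above the table and 130 mm from the tool's axis; its x axis points outward along the lever. Lever open: azimuth 3.52 rad in the crimp_frame, toward the robot. Pinch it from above or push it from its side
- pawl_block: dark block, 62 x 26 x 13 mm, with the sprung pawl, on the base's tongue; its place along its slots differs by up to 6.5 mm either way from job to job, and it does not move. Origin: where the pawl's nose rests on the cam disc's rim, 10 mm above the table; x axis: the way the teeth travel as the lever advances; y axis: away from the disc
- third_notch (a point): point on the rim of the cam disc (radius 54 mm) at the stop face of its third tooth; moves with the lever. Its x in the pawl_block frame is about 1.5 mm when the third click falls and one tooth pitch (8 mm) more at the fourth; the job wants it between 1.3 and 6 mm
- terminal_press: tall bench press of the room, not part of the job: with its card and guard it fills x 0.56 to 0.96, y -0.29 to 0.14 up to 1 m high, and at y -0.06 to 0.01, z 0.22 to 0.29 m comes out to x 0.47 (world). Another machine's panel stands at x 0.31, y 0.69, z above 0.2, beside the start pose. Draw the arm in before swinging past them
- pocket_counter: black pocket calculator, 100 x 62 x 14 mm, loose on the table, not part of the job; origin under its middle
- housing_1: white nylon connector housing, 20 x 28 x 14 mm, loose on the table, not part of the job; origin under its middle
- housing_2: white nylon connector housing, 18 x 40 x 14 mm, loose on the table, not part of the job; origin under its middle
- tweezers: steel tweezers, 125 x 12 x 9 mm, loose on the table, not part of the job; origin under its middle

How it is judged (in metres and radians):
On the way, in this order (a step that is already met when the one before it is completed fails the run):
1. the lock ring is turned to its locked mark (value of joint lock_ring above 1.13 rad), for 0.2 s.
2. the lever is past the third click and held by its grip (x of third_notch in the frame of pawl_block between 0.0013 and 0.006 m and contact force between the fingers and lever_grip above 1.5 N), for 0.3 s.
At the end, for the whole second after the job is handed in: The lock ring stands within 0.12 rad of its stop (joint above 1.13), the lever rests between the third click and half a tooth beyond it, still, and the fingers are touching its black grip with more than 1.5 N, all through the last second (all of step 2 and value of joint lock_ring above 1.13 rad and velocity of joint crimp_lever between -0.05 and 0.05 rad/s); the arm keeps its last pose, push and grip.
It fails at once if the lever was advanced before the lock ring was locked (value of joint lock_ring below 1.08 rad and value of joint crimp_lever above 0.1 rad).
It fails at once if the fourth click was passed (x of third_notch in the frame of pawl_block above 0.0102 m).
It fails at once if a thing lying round the tool was moved by more than 20 mm (distance of any of pocket_counter, housing_1, housing_2, tweezers from where it was at the start of the episode above 0.02 m).
It also fails if it takes over 72 s, if anything falls off the work surface, if the arm or the gripper's body presses on something with over 40 N, if the wrist force passes 120 N, or if a joint passes its speed limit or range.

### The arm

A 6-joint arm with a two-finger parallel gripper is mounted at the origin on a cart in front of the work surface, level with it; the furniture and walls round the work are solid. World frame = base frame: x ahead of the robot, y to its left, z up, the work surface at z = 0. Lengths are in mm, angles in degrees, forces in N, time in s.
With the tool pointing down it reaches from about 350 to 850 mm from the base axis. Payload 8.1 kg.
Tool frame: the origin (TCP) lies midway between the tips of the shut fingers; the grasp point (between the pads) lies 19 mm behind it; z points along the fingers, y is the line along which they close (so a half turn about z gives the same grasp; the last joint's range is limited). The gripper opens to 85 mm and grips with 20 to 120 N. Pads are 22 mm wide; open, the fingers measure 114 mm over their backs; the gripper's body (76 mm by 85 mm) begins 54 mm behind the grasp point. The pads swing forward as they close: fully open they stand 13 mm farther back than shut.
Start: joints at [60.539, 7.471, 85.268, -0, 87.261, -4.893], TCP at [249.448, 545.693, 231.292] pointing down, gripper open.
Joint ranges: [-169.43, 169.43], [-51.17, 129.36], [1.28, 143.12], [-76.62, 256.62], [0, 156.53], [-152.29, 152.29]. Speed limits (degrees/s): [136.94, 136.94, 159.86, 180, 180, 180].

### API

Orientations are given as [roll, pitch, yaw] about the fixed x, y, z axes, in that order (R = Rz(yaw) Ry(pitch) Rx(roll)).
In Python, from bench import r gives the robot as it stands.
- The arm moves only by the shell command python3 steer.py FILE [FORCE], which reads ROWS from the file FILE. ROWS is a JSON list of rows, 1 to 8 of them, each an object with the fields rot (a list: a rotation vector rx, ry, rz in parts of the range, where 1.0 means 90 degrees), d (a list: dx, dy, dz in a scale on which 1.0 is 400 mm), jaw (the finger opening in mm); a field left out counts as zero (the opening has to be given); each row is the pose to reach, as a shift and turn from the pose commanded when the command began, along the tool's axes at that moment; what a row does not reach only later rows make up. A row lasts 1/8 s, in which the tool goes at most 62.5 mm and 10.7 degrees, less where a joint would pass 70% of its speed; a pose out of reach is approached as far as the arm can. The fingers move at their own pace and stop on an object; FORCE is the grip in N (left out, the last holds). Time passes only in rows, so rows that do not move let the fingers close. It prints the time, the measured TCP pose, the force, the opening and the grip force at its end. No shift or turn number may pass 1 either way. Input that does not fit is refused with a message, and nothing moves.
- r.sense(): the state, without advancing time (a new reading comes with each control period).
- r.snapshot(name): name is "scene" or "top" or "wrist"; returns a dict with "pixels" (384x512x3 uint8, blue, green, red), "fx", "fy", "cx", "cy" (pixels), "pose" (4x4, takes a point from camera to world coordinates). Camera axes: x right, y up, looking along -z (the intrinsics and any distortion apply to the point x, -y, -z); pixel columns grow to the right and rows downward; lengths in mm; the calibration is good to about 2 mm. The wrist camera is an equidistant fisheye: a pixel r from the principal point sees the ray r / f radians off the axis. A picture is of the moment at which its call begins. There is no depth.
- r.hand_in(): hands the job in; it is judged then, once.
The state is a dict: "time": time; "joint_pos": joint angles; "qd": joint speeds; "joint_efforts": joint torques, N m; "tool_pos": TCP position; "tcp_rot": TCP orientation; "ft_force": force on the tool from outside, world axes, zero at the start; "wrist_torque": the same for the moment, N m; "finger_gap": finger opening in mm; "grip_force": force on a finger pad.
Only numpy, scipy, OpenCV 4.12 (cv2) and the standard library are available. Lean on these libraries where they do the work, as an engineer would, in place of code of your own. Each camera call takes 0.05 s, during which the arm holds its last target. There are 200 camera calls.

## Working session

There is one attempt and no reset: what is moved stays moved. The work goes in short steps, Python scripts to look and compute and a shell command to move; the robot and the scene stay as the last step left them, time stands still between calls to the robot, and variables do not carry over. Pictures are saved under pics/ and viewed, at most 10 in all, crops included, and the job is handed in when it is done.

```bash
ls; mkdir -p pics; python3 - <<'E'
from bench import r
import cv2,numpy as np
print(r.sense())
for n in("scene","top"):
    s=r.snapshot(n); cv2.imwrite(f"pics/{n}0.png",s["pixels"]); print(n,s["fx"],s["cx"],s["cy"],np.round(s["pose"],3).tolist())
    np.save(f"{n}0.npy",s,allow_pickle=True)
a=cv2.imread("pics/scene0.png");b=cv2.imread("pics/top0.png")
E
```

```text
bench.py
pics
steer.py
{'time': 0.0, 'joint_pos': array([ 6.05395533e+01,  7.51467700e+00,  8.53299875e+01, -1.39562758e-03,
        8.72613032e+01, -4.89340388e+00]), 'qd': array([-0.0126951 ,  0.02202847, -0.01785014, -0.10016181, -0.02368174,
        0.00238428]), 'joint_efforts': array([-5.02765019e-03, -5.69439340e+01, -5.00524557e+01, -6.56753327e-04,
        1.57279830e-02,  6.83642293e-05]), 'tool_pos': array([249.17273021, 545.20609262, 230.24213768]), 'tcp_rot': array([-1.79894300e+02, -7.65044172e-03,  1.55433018e+02]), 'ft_force': array([0.1491292 , 0.4771812 , 0.26564253]), 'wrist_torque': array([-0.03671888,  0.00571339,  0.00664582]), 'grip_force': 0.0, 'finger_gap': 85.25690262385696}
scene 408.2523996192407 255.38980555633793 192.5083964877149 [[-0.88, 0.376, -0.292, 234.818], [-0.476, -0.69, 0.546, 419.013], [0.004, 0.619, 0.785, 978.312], [0.0, 0.0, 0.0, 1.0]]
top 424.4747966448637 254.276955675509 189.59836167416321 [[-0.003, 0.992, -0.122, 479.034], [-1.0, -0.003, 0.005, -217.584], [0.005, 0.122, 0.992, 1071.773], [0.0, 0.0, 0.0, 1.0]]
```

View pics/top0.png

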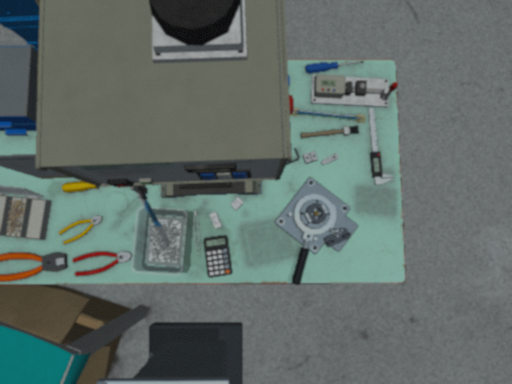

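View pics/scene0.png

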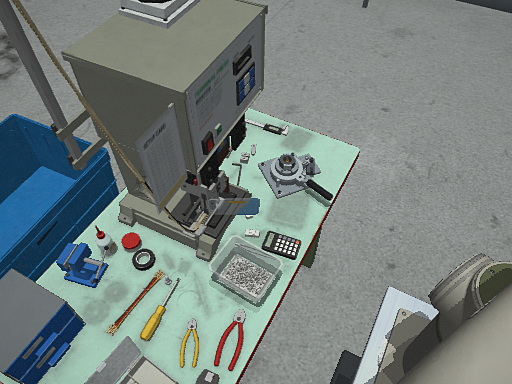

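The top view shows the crimp tool with its axis near (316,212), the grip from about (303,250) to (297,280), and the calculator at (217,256). In the scene view the tool is near (288,170). Next I'll enlarge both.

```bash
cat > h.py <<'E'
import numpy as np,cv2
def ray(s,u,v,fish=False):
    a=np.array([(u-s["cx"])/s["fx"],(v-s["cy"])/s["fy"]])
    if fish:
        t=np.hypot(*a); d=np.array([*(a/max(t,1e-9)*np.sin(t)),np.cos(t)])
    else: d=np.array([*a,1.])
    d=d*[1,-1,-1]; P=np.array(s["pose"]); d=P[:3,:3]@d
    return P[:3,3],d/np.linalg.norm(d)
def onz(s,u,v,z,fish=False):
    o,d=ray(s,u,v,fish); return o+d*(z-o[2])/d[2]
def tri(*rs):
    A=sum(np.eye(3)-np.outer(d,d) for o,d in rs); b=sum((np.eye(3)-np.outer(d,d))@o for o,d in rs)
    return np.linalg.solve(A,b)
E
python3 - <<'E'
from h import *
T=np.load("top0.npy",allow_pickle=True).item();S=np.load("scene0.npy",allow_pickle=True).item()
a=cv2.resize(T["pixels"][165:295,265:365],None,fx=4,fy=4,interpolation=cv2.INTER_CUBIC)
b=cv2.resize(S["pixels"][140:210,245:345],None,fx=4,fy=4,interpolation=cv2.INTER_CUBIC)
b=cv2.copyMakeBorder(b,0,a.shape[0]-b.shape[0],0,0,cv2.BORDER_CONSTANT)
cv2.imwrite("pics/crop1.png",np.hstack([a,b]))
print(onz(T,316,212,75),onz(T,303,250,42),onz(T,297,280,42),onz(T,217,256,14))
E
```

```text
[ 548.35691159 -367.65460473   75.        ] [ 459.32380844 -339.41728207   42.        ] [ 388.58961129 -323.87650698   42.        ] [ 444.89924219 -130.59933531   14.        ]
```

View pics/crop1.png

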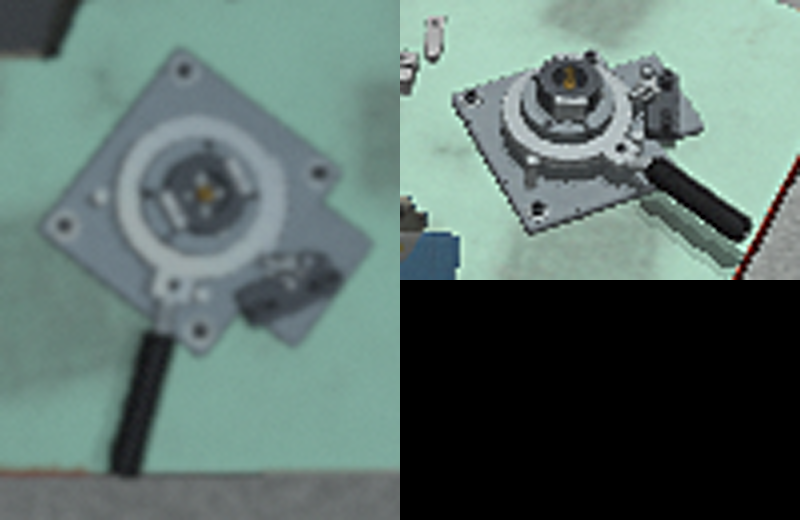

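The crops show the brass contact on the axis at about (316.5,213) in the top image. The lugs lie at (308.5,217.5) and (324.5,209), and the grip points toward the robot. I'll draw the arm in, swing past the press, and look with the wrist camera.

The manual's scale: shifts go in shares of 400 mm and turns go in shares of 90 degrees. Converting my numbers, -230 mm / 400 = -0.575, -180 mm / 400 = -0.45.

```bash
echo '[{"d":[0,-0.15,0],"jaw":85},{"d":[0,-0.3,0],"jaw":85},{"d":[0,-0.45,0],"jaw":85},{"d":[0,-0.575,0],"jaw":85}]' > path.dat && python3 steer.py path.dat 40
echo '[{"rot":[0,0,0.0944],"d":[-0.1375,-0.01,0],"jaw":85},{"rot":[0,0,0.1889],"d":[-0.27,-0.04,0],"jaw":85},{"rot":[0,0,0.2833],"d":[-0.3975,-0.09,0],"jaw":85},{"rot":[0,0,0.3778],"d":[-0.5175,-0.1575,0],"jaw":85},{"rot":[0,0,0.4722],"d":[-0.625,-0.2425,0],"jaw":85},{"rot":[0,0,0.5667],"d":[-0.72,-0.3425,0],"jaw":85},{"rot":[0,0,0.6611],"d":[-0.7975,-0.455,0],"jaw":85},{"rot":[0,0,0.7556],"d":[-0.8575,-0.5775,0],"jaw":85}]' > path.dat && python3 steer.py path.dat
echo '[{"rot":[0,0,0.0944],"d":[-0.1375,-0.01,0],"jaw":85},{"rot":[0,0,0.1889],"d":[-0.27,-0.04,0],"jaw":85},{"rot":[0,0,0.2833],"d":[-0.3975,-0.09,0],"jaw":85},{"rot":[0,0,0.3778],"d":[-0.5175,-0.1575,0],"jaw":85},{"rot":[0,0,0.3778],"d":[-0.5175,-0.1575,0],"jaw":85}]' > path.dat && python3 steer.py path.dat
```

```text
time: 0.6
tool_pos: [152.8, 334.7, 230.6]
tcp_rot: [-180.0, -0.0, 155.4]
ft_force: [0.5, -0.6, 1.6]
finger_gap: 84.8
grip_force: 0.0
time: 1.6
tool_pos: [369.6, -18.0, 231.0]
tcp_rot: [-180.0, -0.0, 87.2]
ft_force: [1.1, -0.6, -0.2]
finger_gap: 85.0
grip_force: 0.0
time: 2.22
tool_pos: [295.3, -222.8, 231.0]
tcp_rot: [-180.0, 0.0, 52.9]
ft_force: [0.0, 0.3, -1.0]
finger_gap: 85.2
grip_force: 0.0
```

In the tool's units: 100 mm / 400 = 0.25, 50 mm / 400 = 0.125.

```bash
cat > snap.py <<'E'
import sys
from bench import r
from h import *
n=sys.argv[1]; s=r.snapshot("wrist"); cv2.imwrite(f"pics/{n}.png",s["pixels"]); np.save(n+".npy",s,allow_pickle=True)
print(n,s["fx"],s["cx"],s["cy"],np.round(s["pose"],2).tolist())
E
echo '[{"d":[0,0.125,-0.075],"jaw":85},{"d":[0,0.25,-0.075],"jaw":85},{"d":[0,0.25,-0.075],"jaw":85},{"d":[0,0.25,-0.075],"jaw":85}]' > path.dat && python3 steer.py path.dat; python3 snap.py w1
echo '[{"d":[0,0.125,0],"jaw":85},{"d":[0,0.25,0],"jaw":85},{"d":[0,0.25,0],"jaw":85},{"d":[0,0.25,0],"jaw":85}]' > path.dat && python3 steer.py path.dat; python3 snap.py w2
python3 -c "
import cv2,numpy as np
a=cv2.imread('pics/w1.png');b=cv2.imread('pics/w2.png');cv2.imwrite('pics/w12.png',np.vstack([a,b])[:, :])"
```

```text
time: 2.72
tool_pos: [378.0, -278.5, 260.6]
tcp_rot: [-179.9, -0.0, 53.6]
ft_force: [-0.2, -0.5, -0.2]
finger_gap: 85.1
grip_force: 0.0
w1 297.3186396354542 260.81967955254606 189.76646966403717 [[0.81, 0.57, 0.17, 419.1], [-0.59, 0.77, 0.22, -222.63], [-0.0, -0.28, 0.96, 403.61], [0.0, 0.0, 0.0, 1.0]]
time: 3.28
tool_pos: [457.7, -338.6, 261.9]
tcp_rot: [180.0, 0.0, 53.5]
ft_force: [-0.4, 0.3, 0.6]
finger_gap: 85.1
grip_force: 0.0
w2 297.3186396354542 260.81967955254606 189.76646966403717 [[0.8, 0.57, 0.17, 498.71], [-0.59, 0.77, 0.22, -282.51], [-0.0, -0.28, 0.96, 404.87], [0.0, 0.0, 0.0, 1.0]]
```

View pics/w2.png

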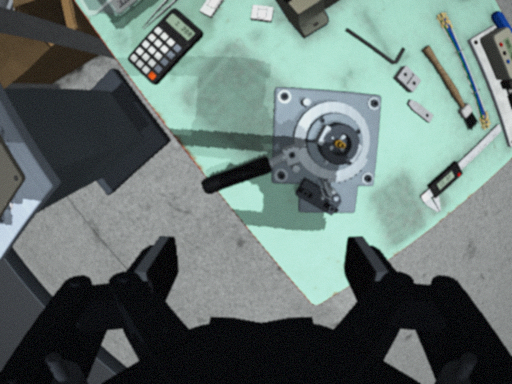

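The wrist view shows the tool clearly: brass contact near (340,145), black grip from (203,186) to (270,163), pawl block near (318,193). I'll take an enlarged pair of both views.

```bash
python3 - <<'E'
from h import *
A,B=[np.load(n+".npy",allow_pickle=True).item() for n in("w1","w2")]
pc=[onz(s,0,0,0,True) for s in(A,B)]
def proj(s,p):
    P=np.array(s["pose"]);c=P[:3,:3].T@(np.array(p)-P[:3,3])*[1,-1,-1];t=np.arctan2(np.hypot(c[0],c[1]),c[2]);k=t/np.hypot(c[0],c[1])*s["fx"]
    return np.array([s["cx"]+c[0]*k,s["cy"]+c[1]*k])
out=[];br=[]
for s in(A,B):
    c=proj(s,[548,-368,75]).round().astype(int);print("ring",c)
    im=s["pixels"];x,y=c-[66,50]
    print("crop origin",x,y)
    out.append(cv2.resize(im[y:y+100,x:x+100],None,fx=4,fy=4,interpolation=cv2.INTER_CUBIC))
    hsv=cv2.cvtColor(im,cv2.COLOR_BGR2HSV)
    m=cv2.inRange(hsv,(10,120,60),(30,255,255));yy,xx=np.nonzero(m);k=np.hypot(xx-c[0],yy-c[1])<15
    br.append((xx[k].mean(),yy[k].mean()));print("brass",br[-1],k.sum())
print("brass 3d",tri(ray(A,*br[0],True),ray(B,*br[1],True)))
cv2.imwrite("pics/crop2.png",np.hstack(out))
E
```

```text
ring [417 147]
crop origin 351 97
brass (np.float64(416.9583333333333), np.float64(148.44444444444446)) 72
ring [340 143]
crop origin 274 93
brass (np.float64(339.328125), np.float64(143.6875)) 64
brass 3d [ 545.68919022 -367.41064513   78.22961111]
```

View pics/crop2.png

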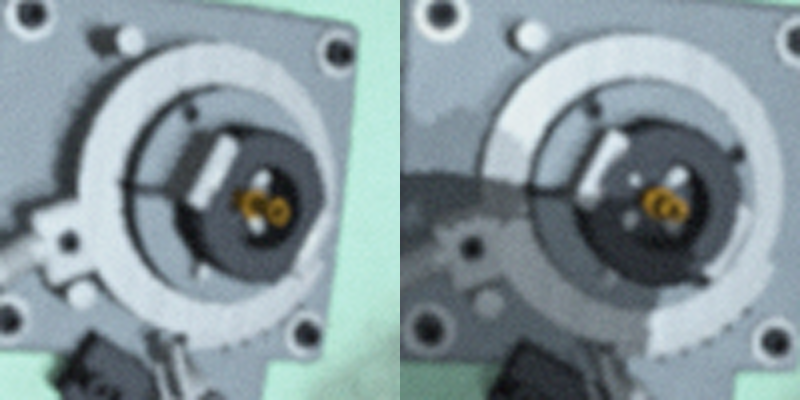

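```bash
python3 - <<'E'
from h import *
A,B=[np.load(n+".npy",allow_pickle=True).item() for n in("w1","w2")]
T=np.load("top0.npy",allow_pickle=True).item()
t=lambda a,b: tri(ray(A,*a,True),ray(B,*b,True))
sc=[t((359,100),(284.5,96)),t((436,110),(373.5,103)),t((428,180.8),(367.8,178.5)),t((353.5,177),(281.5,175))]
print("screws",np.round(sc,1))
zs=[onz(B,u,v,10,True) for u,v in((284.5,96),(373.5,103),(367.8,178.5),(281.5,175))];print("z10",np.round(zs,1), np.mean(zs,0))
for i in range(4):
    d=zs[(i+1)%4]-zs[i];print(np.hypot(d[0],d[1]),np.degrees(np.arctan2(d[1],d[0])))
l1,l2=t((404,140),(324.5,134)),t((429,157),(356,154));print("lugs",l1,l2,(l1+l2)/2)
for s,p,q in((A,(404,140),(429,157)),(B,(324.5,134),(356,154))):
    d=onz(s,*q,75,True)-onz(s,*p,75,True);print("lug line",np.degrees(np.arctan2(d[1],d[0])),np.hypot(d[0],d[1]))
d=onz(T,324.5,209,75)-onz(T,308.5,217.5,75);print("top",np.degrees(np.arctan2(d[1],d[0])),np.hypot(d[0],d[1]))
# grip axis
res=[]
for s in(A,B):
    im=s["pixels"]; g=cv2.cvtColor(im,cv2.COLOR_BGR2HSV)
    m=cv2.inRange(g,(0,0,0),(180,255,55)).copy(); 
    n,lab,st,c=cv2.connectedComponentsWithStats(m)
    for i in range(1,n):
        if 300<st[i,4]<3000 and 40<st[i,2]<130 and st[i,1]>120 and st[i,1]<230: 
            yy,xx=np.nonzero(lab==i);P=np.array([onz(s,u,v,42,True)[:2] for u,v in zip(xx,yy)])
            (cx,cy),(w,h),a=cv2.minAreaRect(P.astype(np.float32)); bx=cv2.boxPoints(((cx,cy),(w,h),a))
            vx,vy=cv2.fitLine(P.astype(np.float32),cv2.DIST_L2,0,.01,.01)[:2].ravel()
            print("grip",st[i],c[i],(cx,cy),w,h,a,np.degrees(np.arctan2(vy,vx)));res.append(ray(s,*c[i],True))
if len(res)==2:print(tri(*res))
E
```

```text
screws [[ 531.2 -289.5   13.9]
 [ 625.3 -363.8   20.7]
 [ 562.2 -448.5   17.2]
 [ 466.2 -372.7   16.3]]
z10 [[ 531.5 -289.6   10. ]
 [ 628.7 -366.2   10. ]
 [ 563.5 -451.3   10. ]
 [ 465.8 -373.9   10. ]] [ 547.37918372 -370.26441345   10.        ]
123.7008130786745 -38.23997767713374
107.20815552701042 -127.41268388341093
124.70964566712163 141.5994040142033
106.84874215604663 52.04936515694087
lugs [ 537.97815608 -350.06176746   72.77747114] [ 556.84865021 -389.69750254   73.64453332] [ 547.41340315 -369.879635     73.21100223]
lug line -62.75817660406692 43.435702278836914
lug line -66.10809368393681 44.63119674928293
top -62.42622162537379 42.956318492328016
grip [ 281  158   69   37 1077] [315.14206128 176.10399257] (422.8166198730469, -332.3871765136719) 21.959598541259766 89.77225494384766 74.0647964477539 -16.039394
grip [ 202  156   70   37 1085] [236.86820276 174.54654378] (421.68780517578125, -332.53912353515625) 21.511343002319336 89.96208953857422 74.33407592773438 -16.202225
[ 422.39380286 -333.68581358   36.04008941]
```

Both views agree: axis at about (547,-369), lug tops triangulated at z≈73, and lug line at about -64°. The grip centre is at about (422,-332.5), azimuth 163.7°. Now I'll move over the ring.

In the tool's units: 120 mm / 400 = 0.3, 100 mm / 400 = 0.25, 27.5 degrees / 90 = 0.3056.

```bash
echo '[{"rot":[0,0,0.1],"d":[0.025,0.075,0],"jaw":85},{"rot":[0,0,0.2],"d":[0.05,0.15,0],"jaw":85},{"rot":[0,0,0.3056],"d":[0.0725,0.225,0],"jaw":85},{"rot":[0,0,0.3056],"d":[0.0725,0.225,0.125],"jaw":85},{"rot":[0,0,0.3056],"d":[0.0725,0.225,0.25],"jaw":85},{"rot":[0,0,0.3056],"d":[0.0725,0.225,0.3],"jaw":85},{"rot":[0,0,0.3056],"d":[0.0725,0.225,0.3],"jaw":85}]' > path.dat && python3 steer.py path.dat; python3 snap.py w3
```

```text
time: 4.2
tool_pos: [546.8, -368.9, 141.2]
tcp_rot: [-179.9, 0.0, 25.9]
ft_force: [-0.7, 0.3, 1.1]
finger_gap: 85.1
grip_force: 0.0
w3 297.3186396354542 260.81967955254606 189.76646966403717 [[0.44, 0.86, 0.25, 609.3], [-0.9, 0.42, 0.12, -338.77], [-0.0, -0.28, 0.96, 284.14], [0.0, 0.0, 0.0, 1.0]]
```

View pics/w3.png

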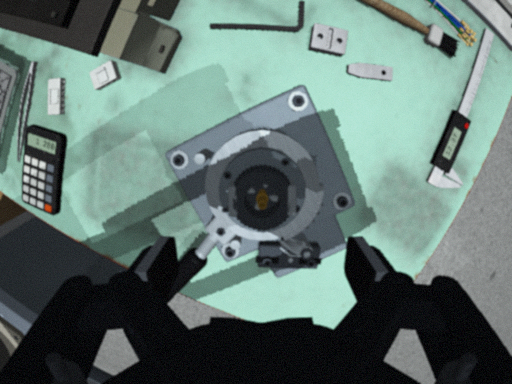

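The view shows the contact at (263,199), centred between the fingertips (160 and 360), with the tool below and clear. Now I'll descend, close and measure.

In the tool's units: 88 mm / 400 = 0.22, 70 mm / 400 = 0.175.

```bash
echo '[{"d":[0,0,0.1],"jaw":85},{"d":[0,0,0.175],"jaw":85},{"d":[0,0,0.22],"jaw":85},{"d":[0,0,0.22],"jaw":85}]' > path.dat && python3 steer.py path.dat; echo '[{"jaw":60},{"jaw":45},{"jaw":45},{"jaw":45},{"jaw":45},{"jaw":45}]' > path.dat && python3 steer.py path.dat 40
```

```text
time: 4.75
tool_pos: [547.8, -369.7, 53.7]
tcp_rot: [-180.0, 0.0, 25.9]
ft_force: [0.0, -0.1, 0.4]
finger_gap: 85.3
grip_force: 0.0
time: 5.5
tool_pos: [548.2, -369.1, 55.7]
tcp_rot: [-180.0, -0.0, 25.9]
ft_force: [-5.3, 7.7, 11.0]
finger_gap: 50.2
grip_force: 43.5
```

In the tool's units: -4 mm / 400 = -0.01, -1 mm / 400 = -0.0025.

```bash
echo '[{"d":[0,-0.0025,0],"jaw":60},{"d":[0,-0.0025,-0.01],"jaw":60},{"d":[0,-0.0025,-0.01],"jaw":60},{"d":[0,-0.0025,-0.01],"jaw":45},{"d":[0,-0.0025,-0.01],"jaw":45},{"d":[0,-0.0025,-0.01],"jaw":45},{"d":[0,-0.0025,-0.01],"jaw":45}]' > path.dat && python3 steer.py path.dat 40
echo '[{"rot":[0,0,0.0556],"jaw":45},{"rot":[0,0,0.1111],"jaw":45},{"rot":[0,0,0.1667],"jaw":45},{"rot":[0,0,0.2222],"jaw":45},{"rot":[0,0,0.2222],"jaw":45}]' > path.dat && python3 steer.py path.dat
```

```text
time: 6.38
tool_pos: [547.6, -369.2, 58.0]
tcp_rot: [179.9, -0.0, 25.9]
ft_force: [-1.1, -0.1, 5.0]
finger_gap: 50.2
grip_force: 42.9
time: 7.0
tool_pos: [547.6, -369.1, 58.0]
tcp_rot: [180.0, -0.0, 5.8]
ft_force: [-0.9, 0.2, 5.8]
finger_gap: 49.9
grip_force: 43.0
```

In the tool's units: 42 degrees / 90 = 0.4667.

```bash
t='import sys;from bench import r;s=r.sense();print("TQ",s["wrist_torque"].round(2),s["joint_pos"][5].round(1))'
python3 -c "$t"
echo '[{"rot":[0,0,0.0889],"jaw":45},{"rot":[0,0,0.1778],"jaw":45},{"rot":[0,0,0.2667],"jaw":45},{"rot":[0,0,0.3556],"jaw":45},{"rot":[0,0,0.4222],"jaw":45},{"rot":[0,0,0.4667],"jaw":45},{"rot":[0,0,0.4667],"jaw":45}]' > path.dat && python3 steer.py path.dat; python3 -c "$t"
echo '[{"rot":[0,0,0.0222],"jaw":45},{"rot":[0,0,0.0222],"jaw":45}]' > path.dat && python3 steer.py path.dat; python3 -c "$t"
echo '[{"rot":[0,0,0.0222],"jaw":45},{"rot":[0,0,0.0222],"jaw":45}]' > path.dat && python3 steer.py path.dat; python3 -c "$t"
```

```text
TQ [ 0.04  0.24 -0.12] 45.7
time: 7.88
tool_pos: [547.6, -368.7, 58.0]
tcp_rot: [-180.0, -0.0, -36.1]
ft_force: [-1.8, 1.9, 7.5]
finger_gap: 50.1
grip_force: 43.1
TQ [ 0.23  0.21 -0.13] 87.7
time: 8.12
tool_pos: [547.6, -368.7, 58.0]
tcp_rot: [-180.0, -0.0, -38.1]
ft_force: [-1.8, 1.9, 6.7]
finger_gap: 50.0
grip_force: 43.1
TQ [ 0.21  0.2  -0.17] 89.7
time: 8.38
tool_pos: [547.7, -368.7, 58.0]
tcp_rot: [-180.0, -0.0, -40.1]
ft_force: [-0.6, 1.6, 7.3]
finger_gap: 49.9
grip_force: 43.1
TQ [ 0.2   0.22 -0.1 ] 91.7
```

In the tool's units: 1 degrees / 90 = 0.0111.

```bash
t='import sys;from bench import r;s=r.sense();print("TQ",s["wrist_torque"].round(2),s["joint_pos"][5].round(1))'
echo '[{"rot":[0,0,0.0111],"jaw":45},{"rot":[0,0,0.0111],"jaw":45}]' > path.dat && python3 steer.py path.dat; python3 -c "$t"
echo '[{"rot":[0,0,0.0111],"jaw":45},{"rot":[0,0,0.0111],"jaw":45}]' > path.dat && python3 steer.py path.dat; python3 -c "$t"
echo '[{"rot":[0,0,0.0111],"jaw":45},{"rot":[0,0,0.0111],"jaw":45}]' > path.dat && python3 steer.py path.dat; python3 -c "$t"
```

```text
time: 8.62
tool_pos: [547.7, -368.7, 58.0]
tcp_rot: [180.0, -0.0, -40.9]
ft_force: [-1.2, 1.8, 6.0]
finger_gap: 50.2
grip_force: 43.7
TQ [0.15 0.2  1.82] 92.6
time: 8.88
tool_pos: [547.9, -368.9, 58.0]
tcp_rot: [180.0, -0.1, -41.9]
ft_force: [-0.6, -0.3, 5.7]
finger_gap: 50.0
grip_force: 47.3
TQ [ 0.02 -0.02  2.39] 93.5
time: 9.12
tool_pos: [547.6, -368.5, 58.0]
tcp_rot: [180.0, -0.0, -42.9]
ft_force: [-2.9, 1.6, 7.3]
finger_gap: 49.6
grip_force: 52.5
TQ [0.25 0.39 2.43] 94.5
```

The stop was felt at yaw ≈ -40.3° (torque jumped to 1.8–2.4 N m), so the ring is on its stop. Next I'll relax, release and rise, then check.

In the tool's units: -120 mm / 400 = -0.3, -100 mm / 400 = -0.25, -2 degrees / 90 = -0.0222.

```bash
echo '[{"rot":[0,0,-0.0222],"jaw":45},{"rot":[0,0,-0.0222],"jaw":60},{"rot":[0,0,-0.0222],"jaw":85},{"rot":[0,0,-0.0222],"jaw":85},{"rot":[0,0,-0.0222],"jaw":85},{"rot":[0,0,-0.0222],"d":[0,0,-0.125],"jaw":85},{"rot":[0,0,-0.0222],"d":[0,0,-0.25],"jaw":85},{"rot":[0,0,-0.0222],"d":[0,0,-0.3],"jaw":85}]' > path.dat && python3 steer.py path.dat
cat > rel.py <<'E'
import sys
from bench import r
import numpy as np
x,y,z,yaw=map(float,sys.argv[1:5]);s=r.sense();p=s["tool_pos"];Y=s["tcp_rot"][2];a=np.radians(Y)
d=np.array([x,y,z])-p;ux=np.array([np.cos(a),np.sin(a),0]);uy=np.array([np.sin(a),-np.cos(a),0])
print("rz",round(Y-yaw,1),"d",np.round([d@ux,d@uy,-d[2]],1))
E
python3 rel.py 422 -332.5 110 -16.5; python3 snap.py w4
python3 - <<'E'
import cv2
a=cv2.imread('pics/w4.png');cv2.imwrite('pics/w4c.png',cv2.resize(a[90:300,130:400],None,fx=2.8,fy=2.8,interpolation=cv2.INTER_CUBIC))
E
```

```text
time: 10.12
tool_pos: [548.8, -370.0, 181.8]
tcp_rot: [-180.0, -0.4, -41.1]
ft_force: [-0.4, -0.3, 0.1]
finger_gap: 84.6
grip_force: 0.0
rz -24.6 d [-120.2   55.1   71.8]
w4 297.3186396354542 260.81967955254606 189.76646966403717 [[-0.66, 0.73, 0.21, 600.26], [-0.75, -0.63, -0.18, -415.96], [0.0, -0.27, 0.96, 325.23], [0.0, 0.0, 0.0, 1.0]]
```

View pics/w4c.png

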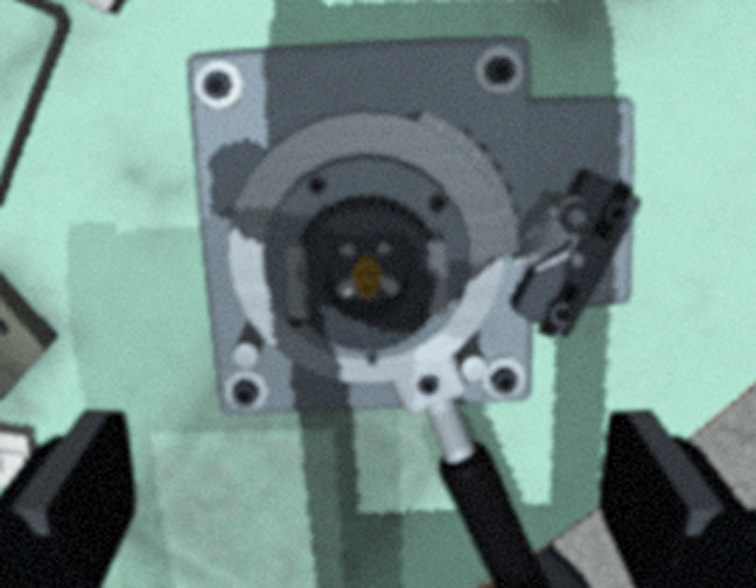

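The ring's lugs now stand level left and right in this view, with the pointer toward the locked mark at the bottom. The grip runs from (460,460) to (520,570) and is undisturbed. Now I'll go to the grip.

In the tool's units: -120 mm / 400 = -0.3, -80 mm / 400 = -0.2, -24.6 degrees / 90 = -0.2733.

```bash
echo '[{"rot":[0,0,-0.0889],"d":[-0.1,0.045,0],"jaw":85},{"rot":[0,0,-0.1778],"d":[-0.2,0.09,0],"jaw":85},{"rot":[0,0,-0.2733],"d":[-0.3,0.1375,0.075],"jaw":85},{"rot":[0,0,-0.2733],"d":[-0.3,0.1375,0.175],"jaw":85},{"rot":[0,0,-0.2733],"d":[-0.3,0.1375,0.175],"jaw":85}]' > path.dat && python3 steer.py path.dat; python3 snap.py w5; python3 rel.py 422 -332.5 25 -16.5
python3 - <<'E'
from h import *
s=np.load("w5.npy",allow_pickle=True).item();im=s["pixels"];m=cv2.inRange(im,(0,0,0),(55,55,55))
n,lab,st,c=cv2.connectedComponentsWithStats(m)
for i in range(1,n):
    if st[i,4]>250:print(st[i],c[i].round(1))
E
```

```text
time: 10.8
tool_pos: [417.6, -328.7, 102.6]
tcp_rot: [-179.8, 0.4, -16.5]
ft_force: [0.2, 0.6, 0.1]
finger_gap: 84.7
grip_force: 0.0
w5 297.3186396354542 260.81967955254606 189.76646966403717 [[-0.28, 0.92, 0.27, 484.97], [-0.96, -0.27, -0.08, -349.92], [-0.0, -0.29, 0.96, 245.02], [0.0, 0.0, 0.0, 1.0]]
rz 0.0 d [ 3.3  1.5 80.3]
[   0    0  104   82 2619] [38.1 38.9]
[229  19  60  22 307] [260.1  32.6]
[    0   134   512   250 46018] [253.3 322.6]
[  29  163   81   92 1504] [ 70.6 202.1]
```

View pics/w5.png

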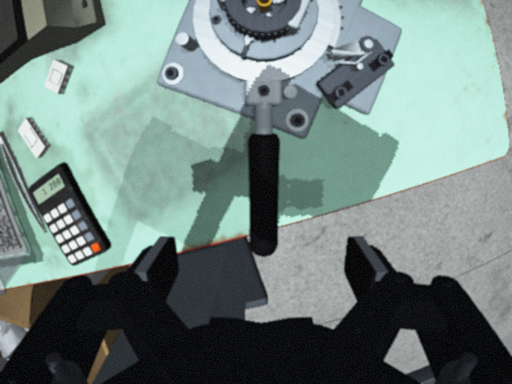

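The grip runs straight along the tool's x axis at column 263, centred between the fingers, spanning rows 135–255. I'll descend and close on it.

In the tool's units: 78 mm / 400 = 0.195, 65 mm / 400 = 0.1625.

```bash
echo '[{"d":[0.005,0.0025,0.1],"jaw":85},{"d":[0.0075,0.0038,0.1625],"jaw":85},{"d":[0.0075,0.0038,0.195],"jaw":85},{"d":[0.0075,0.0038,0.195],"jaw":85},{"d":[0.0075,0.0038,0.195],"jaw":85}]' > path.dat && python3 steer.py path.dat; echo '[{"jaw":50},{"jaw":15},{"jaw":15},{"jaw":15},{"jaw":15},{"jaw":15},{"jaw":15},{"jaw":15}]' > path.dat && python3 steer.py path.dat 30;python3 -c "
from bench import r;print(r.sense()['wrist_torque'])"
```

```text
time: 11.48
tool_pos: [424.2, -334.5, 30.9]
tcp_rot: [179.9, -0.1, -16.5]
ft_force: [-1.0, -0.9, 0.0]
finger_gap: 84.9
grip_force: 0.0
time: 12.48
tool_pos: [423.6, -332.3, 29.4]
tcp_rot: [-179.9, 0.0, -16.5]
ft_force: [1.6, 8.2, 4.6]
finger_gap: 20.0
grip_force: 31.3
[ 1.19630215 -0.24105796 -0.00384705]
```

In the tool's units: -2.3 mm / 400 = -0.0058, 1 degrees / 90 = 0.0111.

```bash
cat > f.py <<'E'
from bench import r
import numpy as np
s=r.sense();p=s["tool_pos"][:2]-[547.6,-369];a=np.arctan2(p[1],p[0]);F=s["ft_force"]
t=np.array([np.sin(a),-np.cos(a)])
print("> t %.2f yaw %.2f az %.4f R %.1f  Ft(resist) %.2f Fr %.2f Mz %.2f grip %.0f"%(s["time"],s["tcp_rot"][2],a,np.hypot(*p),-F[:2]@t,F[:2]@p/np.hypot(*p),s["wrist_torque"][2],s["grip_force"]))
E
python3 f.py
for i in 1 2 3 4; do :; done
echo '[{"rot":[0,0,0.0111],"d":[0,-0.0058,0],"jaw":15},{"rot":[0,0,0.0111],"d":[0,-0.0058,0],"jaw":15}]' > path.dat && python3 steer.py path.dat >/dev/null; python3 f.py
echo '[{"rot":[0,0,0.0111],"d":[0,-0.0058,0],"jaw":15},{"rot":[0,0,0.0111],"d":[0,-0.0058,0],"jaw":15}]' > path.dat && python3 steer.py path.dat >/dev/null; python3 f.py
echo '[{"rot":[0,0,0.0111],"d":[0,-0.0058,0],"jaw":15},{"rot":[0,0,0.0111],"d":[0,-0.0058,0],"jaw":15}]' > path.dat && python3 steer.py path.dat >/dev/null; python3 f.py
echo '[{"rot":[0,0,0.0111],"d":[0,-0.0058,0],"jaw":15},{"rot":[0,0,0.0111],"d":[0,-0.0058,0],"jaw":15}]' > path.dat && python3 steer.py path.dat >/dev/null; python3 f.py
echo '[{"rot":[0,0,0.0111],"d":[0,-0.0058,0],"jaw":15},{"rot":[0,0,0.0111],"d":[0,-0.0058,0],"jaw":15}]' > path.dat && python3 steer.py path.dat >/dev/null; python3 f.py
echo '[{"rot":[0,0,0.0111],"d":[0,-0.0058,0],"jaw":15},{"rot":[0,0,0.0111],"d":[0,-0.0058,0],"jaw":15}]' > path.dat && python3 steer.py path.dat >/dev/null; python3 f.py
```

```text
> t 12.47 yaw -16.45 az 2.8536 R 129.4  Ft(resist) -8.30 Fr 0.74 Mz -0.00 grip 31
> t 12.72 yaw -17.47 az 2.8476 R 129.3  Ft(resist) 0.32 Fr 0.46 Mz 0.23 grip 31
> t 12.97 yaw -18.48 az 2.8298 R 129.3  Ft(resist) 0.15 Fr 1.02 Mz 0.18 grip 31
> t 13.22 yaw -19.48 az 2.8116 R 129.3  Ft(resist) 0.69 Fr 2.00 Mz 0.18 grip 32
> t 13.47 yaw -20.51 az 2.7925 R 129.3  Ft(resist) 0.17 Fr 1.21 Mz 0.21 grip 32
> t 13.72 yaw -21.51 az 2.7748 R 129.3  Ft(resist) 0.06 Fr 2.31 Mz 0.16 grip 32
> t 13.97 yaw -22.51 az 2.7569 R 129.3  Ft(resist) 0.14 Fr 2.26 Mz 0.15 grip 32
```

In the tool's units: -2.3 mm / 400 = -0.0058, 1 degrees / 90 = 0.0111.

```bash
cat >> f.py <<'E'
print("   lever %.3f  push %.2f"%(2.8530-a,-F[:2]@t+s["wrist_torque"][2]/np.hypot(*p)*1000))
E
sed -i 's/^print("> t/0 and print("> t/' f.py
echo '[{"rot":[0,0,0.0111],"d":[0,-0.0058,0],"jaw":15},{"rot":[0,0,0.0111],"d":[0,-0.0058,0],"jaw":15}]' > path.dat && python3 steer.py path.dat >/dev/null; python3 f.py
echo '[{"rot":[0,0,0.0111],"d":[0,-0.0058,0],"jaw":15},{"rot":[0,0,0.0111],"d":[0,-0.0058,0],"jaw":15}]' > path.dat && python3 steer.py path.dat >/dev/null; python3 f.py
echo '[{"rot":[0,0,0.0111],"d":[0,-0.0058,0],"jaw":15},{"rot":[0,0,0.0111],"d":[0,-0.0058,0],"jaw":15}]' > path.dat && python3 steer.py path.dat >/dev/null; python3 f.py
echo '[{"rot":[0,0,0.0111],"d":[0,-0.0058,0],"jaw":15},{"rot":[0,0,0.0111],"d":[0,-0.0058,0],"jaw":15}]' > path.dat && python3 steer.py path.dat >/dev/null; python3 f.py
echo '[{"rot":[0,0,0.0111],"d":[0,-0.0058,0],"jaw":15},{"rot":[0,0,0.0111],"d":[0,-0.0058,0],"jaw":15}]' > path.dat && python3 steer.py path.dat >/dev/null; python3 f.py
echo '[{"rot":[0,0,0.0111],"d":[0,-0.0058,0],"jaw":15},{"rot":[0,0,0.0111],"d":[0,-0.0058,0],"jaw":15}]' > path.dat && python3 steer.py path.dat >/dev/null; python3 f.py
echo '[{"rot":[0,0,0.0111],"d":[0,-0.0058,0],"jaw":15},{"rot":[0,0,0.0111],"d":[0,-0.0058,0],"jaw":15}]' > path.dat && python3 steer.py path.dat >/dev/null; python3 f.py
echo '[{"rot":[0,0,0.0111],"d":[0,-0.0058,0],"jaw":15},{"rot":[0,0,0.0111],"d":[0,-0.0058,0],"jaw":15}]' > path.dat && python3 steer.py path.dat >/dev/null; python3 f.py
echo '[{"rot":[0,0,0.0111],"d":[0,-0.0058,0],"jaw":15},{"rot":[0,0,0.0111],"d":[0,-0.0058,0],"jaw":15}]' > path.dat && python3 steer.py path.dat >/dev/null; python3 f.py
echo '[{"rot":[0,0,0.0111],"d":[0,-0.0058,0],"jaw":15},{"rot":[0,0,0.0111],"d":[0,-0.0058,0],"jaw":15}]' > path.dat && python3 steer.py path.dat >/dev/null; python3 f.py
```

```text
lever 0.114  push 1.23
   lever 0.132  push 0.80
   lever 0.149  push 2.20
   lever 0.167  push 2.96
   lever 0.184  push 1.57
   lever 0.203  push 0.92
   lever 0.220  push 1.29
   lever 0.238  push 1.35
   lever 0.255  push 3.07
   lever 0.270  push 4.46
```

In the tool's units: -1.13 mm / 400 = -0.0028, 0.5 degrees / 90 = 0.0056.

```bash

echo '[{"rot":[0,0,0.0056],"d":[0,-0.0028,0],"jaw":15},{"rot":[0,0,0.0056],"d":[0,-0.0028,0],"jaw":15}]' > path.dat && python3 steer.py path.dat >/dev/null; python3 f.py
echo '[{"rot":[0,0,0.0056],"d":[0,-0.0028,0],"jaw":15},{"rot":[0,0,0.0056],"d":[0,-0.0028,0],"jaw":15}]' > path.dat && python3 steer.py path.dat >/dev/null; python3 f.py
echo '[{"rot":[0,0,0.0056],"d":[0,-0.0028,0],"jaw":15},{"rot":[0,0,0.0056],"d":[0,-0.0028,0],"jaw":15}]' > path.dat && python3 steer.py path.dat >/dev/null; python3 f.py
echo '[{"rot":[0,0,0.0056],"d":[0,-0.0028,0],"jaw":15},{"rot":[0,0,0.0056],"d":[0,-0.0028,0],"jaw":15}]' > path.dat && python3 steer.py path.dat >/dev/null; python3 f.py
echo '[{"rot":[0,0,0.0056],"d":[0,-0.0028,0],"jaw":15},{"rot":[0,0,0.0056],"d":[0,-0.0028,0],"jaw":15}]' > path.dat && python3 steer.py path.dat >/dev/null; python3 f.py
echo '[{"rot":[0,0,0.0056],"d":[0,-0.0028,0],"jaw":15},{"rot":[0,0,0.0056],"d":[0,-0.0028,0],"jaw":15}]' > path.dat && python3 steer.py path.dat >/dev/null; python3 f.py
echo '[{"rot":[0,0,0.0056],"d":[0,-0.0028,0],"jaw":15},{"rot":[0,0,0.0056],"d":[0,-0.0028,0],"jaw":15}]' > path.dat && python3 steer.py path.dat >/dev/null; python3 f.py
echo '[{"rot":[0,0,0.0056],"d":[0,-0.0028,0],"jaw":15},{"rot":[0,0,0.0056],"d":[0,-0.0028,0],"jaw":15}]' > path.dat && python3 steer.py path.dat >/dev/null; python3 f.py
```

```text
lever 0.277  push 5.28
   lever 0.285  push 6.87
   lever 0.293  push 6.80
   lever 0.302  push 6.89
   lever 0.310  push 7.68
   lever 0.319  push 8.31
   lever 0.327  push 8.40
   lever 0.335  push 8.61
```

In the tool's units: -1.13 mm / 400 = -0.0028, 0.5 degrees / 90 = 0.0056.

```bash

echo '[{"rot":[0,0,0.0056],"d":[0,-0.0028,0],"jaw":15},{"rot":[0,0,0.0056],"d":[0,-0.0028,0],"jaw":15}]' > path.dat && python3 steer.py path.dat >/dev/null; python3 f.py
echo '[{"rot":[0,0,0.0056],"d":[0,-0.0028,0],"jaw":15},{"rot":[0,0,0.0056],"d":[0,-0.0028,0],"jaw":15}]' > path.dat && python3 steer.py path.dat >/dev/null; python3 f.py
echo '[{"rot":[0,0,0.0056],"d":[0,-0.0028,0],"jaw":15},{"rot":[0,0,0.0056],"d":[0,-0.0028,0],"jaw":15}]' > path.dat && python3 steer.py path.dat >/dev/null; python3 f.py
echo '[{"rot":[0,0,0.0056],"d":[0,-0.0028,0],"jaw":15},{"rot":[0,0,0.0056],"d":[0,-0.0028,0],"jaw":15}]' > path.dat && python3 steer.py path.dat >/dev/null; python3 f.py
echo '[{"rot":[0,0,0.0056],"d":[0,-0.0028,0],"jaw":15},{"rot":[0,0,0.0056],"d":[0,-0.0028,0],"jaw":15}]' > path.dat && python3 steer.py path.dat >/dev/null; python3 f.py
echo '[{"rot":[0,0,0.0056],"d":[0,-0.0028,0],"jaw":15},{"rot":[0,0,0.0056],"d":[0,-0.0028,0],"jaw":15}]' > path.dat && python3 steer.py path.dat >/dev/null; python3 f.py
echo '[{"rot":[0,0,0.0056],"d":[0,-0.0028,0],"jaw":15},{"rot":[0,0,0.0056],"d":[0,-0.0028,0],"jaw":15}]' > path.dat && python3 steer.py path.dat >/dev/null; python3 f.py
echo '[{"rot":[0,0,0.0056],"d":[0,-0.0028,0],"jaw":15},{"rot":[0,0,0.0056],"d":[0,-0.0028,0],"jaw":15}]' > path.dat && python3 steer.py path.dat >/dev/null; python3 f.py
python3 -c "
from bench import r;s=r.sense();print(s['time'],s['ft_force'],s['wrist_torque'],s['tool_pos'],s['tcp_rot'])"
```

```text
lever 0.343  push 7.91
   lever 0.351  push 9.53
   lever 0.358  push 11.03
   lever 0.375  push 1.73
   lever 0.386  push 2.65
   lever 0.395  push 4.04
   lever 0.403  push 3.32
   lever 0.411  push 3.39
20.475 [-3.09094972 -0.43088922  5.14942398] [-0.14409921  0.59267167  0.13906583] [ 448.58545015 -285.68192534   29.415322  ] [ 1.79975200e+02  4.55001404e-04 -4.05044385e+01]
```

That is a clear click: push rose from about 0.24 to 0.36 rad, then dropped from 11 N to 2 N at ≈0.365 rad. There was no such ramp earlier, so this is click one. I expect the second at ≈0.515 and the third at ≈0.665.

In the tool's units: -2.26 mm / 400 = -0.0057, 1 degrees / 90 = 0.0111.

```bash

echo '[{"rot":[0,0,0.0111],"d":[0,-0.0057,0],"jaw":15},{"rot":[0,0,0.0111],"d":[0,-0.0057,0],"jaw":15}]' > path.dat && python3 steer.py path.dat >/dev/null; python3 f.py
echo '[{"rot":[0,0,0.0111],"d":[0,-0.0057,0],"jaw":15},{"rot":[0,0,0.0111],"d":[0,-0.0057,0],"jaw":15}]' > path.dat && python3 steer.py path.dat >/dev/null; python3 f.py
echo '[{"rot":[0,0,0.0111],"d":[0,-0.0057,0],"jaw":15},{"rot":[0,0,0.0111],"d":[0,-0.0057,0],"jaw":15}]' > path.dat && python3 steer.py path.dat >/dev/null; python3 f.py
echo '[{"rot":[0,0,0.0111],"d":[0,-0.0057,0],"jaw":15},{"rot":[0,0,0.0111],"d":[0,-0.0057,0],"jaw":15}]' > path.dat && python3 steer.py path.dat >/dev/null; python3 f.py
echo '[{"rot":[0,0,0.0056],"d":[0,-0.0028,0],"jaw":15},{"rot":[0,0,0.0056],"d":[0,-0.0028,0],"jaw":15}]' > path.dat && python3 steer.py path.dat >/dev/null; python3 f.py
echo '[{"rot":[0,0,0.0056],"d":[0,-0.0028,0],"jaw":15},{"rot":[0,0,0.0056],"d":[0,-0.0028,0],"jaw":15}]' > path.dat && python3 steer.py path.dat >/dev/null; python3 f.py
echo '[{"rot":[0,0,0.0056],"d":[0,-0.0028,0],"jaw":15},{"rot":[0,0,0.0056],"d":[0,-0.0028,0],"jaw":15}]' > path.dat && python3 steer.py path.dat >/dev/null; python3 f.py
echo '[{"rot":[0,0,0.0056],"d":[0,-0.0028,0],"jaw":15},{"rot":[0,0,0.0056],"d":[0,-0.0028,0],"jaw":15}]' > path.dat && python3 steer.py path.dat >/dev/null; python3 f.py
echo '[{"rot":[0,0,0.0056],"d":[0,-0.0028,0],"jaw":15},{"rot":[0,0,0.0056],"d":[0,-0.0028,0],"jaw":15}]' > path.dat && python3 steer.py path.dat >/dev/null; python3 f.py
echo '[{"rot":[0,0,0.0056],"d":[0,-0.0028,0],"jaw":15},{"rot":[0,0,0.0056],"d":[0,-0.0028,0],"jaw":15}]' > path.dat && python3 steer.py path.dat >/dev/null; python3 f.py
```

```text
lever 0.427  push 6.52
   lever 0.443  push 6.44
   lever 0.460  push 6.44
   lever 0.476  push 7.61
   lever 0.484  push 8.96
   lever 0.492  push 9.59
   lever 0.500  push 10.37
   lever 0.507  push 10.94
   lever 0.514  push 11.70
   lever 0.534  push 2.28
```

The second click came at ≈0.52. I'll approach the third now, stopping at 0.64 before the fine steps.

In the tool's units: -2.26 mm / 400 = -0.0057, 1 degrees / 90 = 0.0111.

```bash

echo '[{"rot":[0,0,0.0111],"d":[0,-0.0057,0],"jaw":15},{"rot":[0,0,0.0111],"d":[0,-0.0057,0],"jaw":15}]' > path.dat && python3 steer.py path.dat >/dev/null; python3 f.py
echo '[{"rot":[0,0,0.0111],"d":[0,-0.0057,0],"jaw":15},{"rot":[0,0,0.0111],"d":[0,-0.0057,0],"jaw":15}]' > path.dat && python3 steer.py path.dat >/dev/null; python3 f.py
echo '[{"rot":[0,0,0.0111],"d":[0,-0.0057,0],"jaw":15},{"rot":[0,0,0.0111],"d":[0,-0.0057,0],"jaw":15}]' > path.dat && python3 steer.py path.dat >/dev/null; python3 f.py
echo '[{"rot":[0,0,0.0111],"d":[0,-0.0057,0],"jaw":15},{"rot":[0,0,0.0111],"d":[0,-0.0057,0],"jaw":15}]' > path.dat && python3 steer.py path.dat >/dev/null; python3 f.py
echo '[{"rot":[0,0,0.0111],"d":[0,-0.0057,0],"jaw":15},{"rot":[0,0,0.0111],"d":[0,-0.0057,0],"jaw":15}]' > path.dat && python3 steer.py path.dat >/dev/null; python3 f.py
echo '[{"rot":[0,0,0.0056],"d":[0,-0.0028,0],"jaw":15},{"rot":[0,0,0.0056],"d":[0,-0.0028,0],"jaw":15}]' > path.dat && python3 steer.py path.dat >/dev/null; python3 f.py
echo '[{"rot":[0,0,0.0056],"d":[0,-0.0028,0],"jaw":15},{"rot":[0,0,0.0056],"d":[0,-0.0028,0],"jaw":15}]' > path.dat && python3 steer.py path.dat >/dev/null; python3 f.py
echo '[{"rot":[0,0,0.0056],"d":[0,-0.0028,0],"jaw":15},{"rot":[0,0,0.0056],"d":[0,-0.0028,0],"jaw":15}]' > path.dat && python3 steer.py path.dat >/dev/null; python3 f.py
```

```text
lever 0.553  push 2.22
   lever 0.568  push 5.14
   lever 0.583  push 6.76
   lever 0.600  push 7.34
   lever 0.617  push 8.38
   lever 0.625  push 8.82
   lever 0.632  push 8.64
   lever 0.641  push 8.99
```

In the tool's units: -1.13 mm / 400 = -0.0028, 0.5 degrees / 90 = 0.0056.

```bash

echo '[{"rot":[0,0,0.0056],"d":[0,-0.0028,0],"jaw":15},{"rot":[0,0,0.0056],"d":[0,-0.0028,0],"jaw":15}]' > path.dat && python3 steer.py path.dat >/dev/null; python3 f.py
echo '[{"rot":[0,0,0.0056],"d":[0,-0.0028,0],"jaw":15},{"rot":[0,0,0.0056],"d":[0,-0.0028,0],"jaw":15}]' > path.dat && python3 steer.py path.dat >/dev/null; python3 f.py
echo '[{"rot":[0,0,0.0056],"d":[0,-0.0028,0],"jaw":15},{"rot":[0,0,0.0056],"d":[0,-0.0028,0],"jaw":15}]' > path.dat && python3 steer.py path.dat >/dev/null; python3 f.py
```

```text
lever 0.648  push 10.69
   lever 0.656  push 9.73
   lever 0.664  push 11.08
```

In the tool's units: -1.13 mm / 400 = -0.0028, 0.5 degrees / 90 = 0.0056.

```bash

echo '[{"rot":[0,0,0.0056],"d":[0,-0.0028,0],"jaw":15},{"rot":[0,0,0.0056],"d":[0,-0.0028,0],"jaw":15}]' > path.dat && python3 steer.py path.dat >/dev/null; python3 f.py
```

```text
lever 0.683  push 3.13
```

The third click came at ≈0.67 (11 N dropping to 3 N). I'll go a small margin beyond it, then hold still.

In the tool's units: -1.8 mm / 400 = -0.0045, 0.8 degrees / 90 = 0.0089.

```bash

echo '[{"rot":[0,0,0.0089],"d":[0,-0.0045,0],"jaw":15},{"rot":[0,0,0.0089],"d":[0,-0.0045,0],"jaw":15}]' > path.dat && python3 steer.py path.dat >/dev/null; python3 f.py
echo '[{"jaw":15},{"jaw":15},{"jaw":15},{"jaw":15},{"jaw":15},{"jaw":15},{"jaw":15},{"jaw":15}]' > path.dat && python3 steer.py path.dat; python3 f.py
```

```text
lever 0.697  push 3.55
time: 27.22
tool_pos: [476.1, -261.0, 29.4]
tcp_rot: [-180.0, 0.0, -56.8]
ft_force: [-3.2, -0.2, 5.4]
finger_gap: 20.2
grip_force: 31.6
   lever 0.697  push 3.67
```

```bash
python3 -c "
from bench import r;print(r.hand_in())"
```

```text
the job is handed in; nothing more can be done
None
```

I turned the lock ring to its stop, took the lever about 0.025 rad past the third felt click, and handed in with the grip still pinched at about 31 N; no verdict came back.

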